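Square a glass plate into a jig corner with a push stick

ROBOT

A 6-joint arm with a two-finger parallel gripper is mounted at the origin on a cart in front of the work surface, level with it; the furniture and walls round the work are solid. World frame = base frame: x ahead of the robot, y to its left, z up, the work surface at z = 0. Lengths are in m, angles in degrees, forces in N, time in s.
With the tool pointing down it reaches from about 0.35 to 0.875 m from the base axis. Payload 4.2 kg.
Tool frame: the origin (TCP) lies on the centre line of the jaws, within the pads' length; the fingertips stand 25 mm ahead of it and the grasp point (between the pads) lies 6 mm ahead of it (finger_overhang is the distance from the TCP to the fingertips, in m); z points along the fingers, y is the line along which they close (so a half turn about z gives the same grasp; the last joint's range is limited). The gripper opens to 87 mm and grips with 3 to 60 N. Pads are 19 mm wide; open, the fingers measure 117 mm over their backs; the gripper's body (75 mm by 190 mm) begins 51 mm behind the grasp point.
Start: joints at [-57.72, 22.042, 0.453, 0, -68.411, -14.817], TCP at [0.188, -0.596, 0.248] pointing down, gripper open.
Joint ranges: [-179.83, 179.83], [-69.29, 118.12], [-61.27, 80.66], [-181.25, 117.63], [-171.15, -9.14], [-177.46, 177.46]. Speed limits (degrees/s): [159.86, 159.86, 180, 180, 180, 180].

INTERFACE

Orientations are given as a 3x3 rotation matrix whose columns are the frame's x, y, z axes.
In Python, from station import sense, capture, finish_job, spot_in, tip_of, finger_overhang gives the robot as it stands. The module is installed in compiled form; this text tells all that it offers.
- The arm moves only by the tool servo_tool, never from a script. Its arguments are lists of equal length, an entry for each row: "slide": the shift along the tool's x, y, z in m, a list of three; "spin": the turn about the tool's z in degrees; "grip": the closure, from 0 (fully open) to 1 (shut). A call has exactly 5 rows; each row is the pose to reach, as a shift and turn from the pose commanded when the call began, along the tool's axes at that moment; what a row does not reach only later rows make up. A row lasts 1/12 s, in which the tool goes at most 41.7 mm and 7.16 degrees, less where a joint would pass 70% of its speed; a pose out of reach is approached as far as the arm can. A call with a gripper value outside its range is refused whole. The fingers move at their own pace and stop on an object; the grip force is fixed at half the most. Time passes only in rows, so rows that repeat a pose let the fingers close, or fill a call up. It gives the time, the measured TCP pose, the force, the opening and the grip force at its end, in the units of the state.
- sense(): the state, without advancing time (a new reading comes with each control period).
- capture(name): name is "scene" or "top" or "wrist"; returns a dict with "pixels" (384x512x3 uint8, blue, green, red), "depth" (384x512 float32, m along the optical axis (not along the pixel's ray), 0 where there is no reading), "fx", "fy", "cx", "cy" (pixels), "k1" (the pictures are not rectified: a ray, as slopes to the right and down, at radius r is drawn at 1 + k1 r^2 times it, then the intrinsics apply), "R" (3x3) and "t" (3): a world point X has camera coordinates R X + t; the wrist camera has in their place "hand_eye" (4x4, takes a point from camera to tool coordinates, whose origin is the TCP and whose axes are the flange's). Camera axes: x right, y down, z forward; pixel columns grow to the right and rows downward; lengths in m; the calibration is good to about 2 mm. A picture is of the moment at which its call begins: read the wrist's pose just before it.
- finish_job(): hands the job in; it is judged then, once.
Trained networks look in the newest picture that a camera, given by its name, has taken for a name from the list of things; names that differ only in an ending like _2 or _b are one class to them, and where a whole thing is asked for, a point or a joint stands for the part that bears it (a point fixed in the world has none). Each returns a list of dicts, best first, with "conf" (0 to 1); they miss things now and then, are a little off and sometimes report something else, mostly with a low value. They report only what shows in the picture. A call takes as long as a camera call. They do not tell look-alikes from the thing itself.
- spot_in(thing, camera): "point" ([x, y, z] in m, in world coordinates, good to about 4 mm: the middle of the surface that is visible of it).
- tip_of(thing, camera): "point" ([x, y, z] in m, in world coordinates, good to about 4 mm: a listed point, or the origin of a listed thing).
The state is a dict: "time_s": time; "joints": joint angles; "joint_velocities": joint speeds; "effort": joint torques, N m; "tcp_pos": TCP position; "ee_rot": TCP orientation; "wrist_force": force on the tool from outside, world axes, zero at the start; "moment": the same for the moment, N m; "gripper_width": opening from 0.0 (shut) to 1.0 (fully open); "gripper_force": force on a finger pad.
Only numpy, scipy, OpenCV 4.12 (cv2) and the standard library are available. Lean on these libraries where they do the work, as an engineer would, in place of code of your own. Each camera call takes 0.05 s, during which the arm holds its last target. There are 200 camera calls.

TASK

Take the push stick out of its stand and use its tip to nudge the glass plate on the jig: first square against the long fence, then along the fence until it touches the end stop too, so that it sits in the corner on both edges. At each of the two edges press it home gently, about 5 N for half a second and never more than 12 N; touch the glass only with the stick, keep it flat on the jig, and leave the other things alone. Then hang the stick back in its stand and let go.

Things in the scene. Friction and masses are not known exactly. Their poses are not given: they have to be found in the camera images.
- jig: Bare aluminium base plate, 150 (x) x 170 (y) x 12 mm high, fixed to the worktop; origin at the centre of its underside, z up. A steel fence and a steel stop are screwed on it and form a square inner corner; its own +x points toward the long fence, its own +y toward the end stop. The plate is to lie in that corner.
- corner (a point): Inner corner of the jig, where the planes of fence face and stop face meet, on the upper face of the base plate (12 mm above the worktop; 45 mm toward +x and 55 mm toward +y from the jig's origin). Axes parallel to the jig's: +x points into the long fence, +y into the end stop. A plate seated in the corner has its centre at x = -25 mm, y = -38 mm in this frame.
- long_fence: Steel bar, 16 (x) x 130 (y) x 10 mm high with three screw heads 3 mm higher, on the jig's +x side; origin at the centre of its underside. Its -x face is the locating face; it runs from 140 mm before the corner to 10 mm before it (y = -140 to -10 mm in the corner frame).
- end_stop: Steel bar, 80 (x) x 16 (y) x 10 mm high with two screw heads 3 mm higher, on the jig's +y side; origin at the centre of its underside. Its -y face is the locating face; it runs from x = -90 to -10 mm in the corner frame.
- plate: Glass plate, 50 (own x) x 76 (own y) x 6 mm, about 60 g, white frosted band on one short end; lies loose on the jig off the corner, a little askew, 76 mm edges roughly along the long fence. Origin: centre of its underside. Slides under less than 1 N; once home it is rigid and force climbs steeply within a millimetre or two: stop by force. A far off-centre push can wedge it askew.
- push_stick: Upright stick, 108 mm long, about 70 g; origin on its axis at the height of the tip's end, z up. Tip: a round white plastic pin, 8 mm in diameter, z = 0 to 22 mm, clamped 5 mm off the axis, on a side that differs each time and is not reported (so it may stand 5 mm ahead or behind). Collar 34 mm in diameter at 26 to 31 mm; square 16 x 16 mm handle (own x, y) to 105 mm. Grip it 54 mm up.
- stand: Fixed grey block, 60 x 60 x 30 mm high, with a vertical 25 mm hole through its centre; origin at the centre of its underside. The stick hangs in the hole on the block's axis, its collar lying on the block's top, its tip end 4 mm above the worktop; lowered back there at any turn, the offset pin clears the hole by 3 mm.
- dish: Bystander: round dish with lid, 92 mm across, 15 mm high; origin under its centre.
- vial_red: Bystander: small vial with red cap, 23 mm across, 52 mm high; origin under its centre.
- vial_white: Bystander: small clear vial with white cap, 23 mm across, 52 mm high; origin under its centre.
- dropper: Bystander: white bottle with green cap, 48 mm across, 98 mm high; origin under its centre.
- tips: Bystander: clear box of pipette tips, 87 x 123 x 63 mm; origin under its centre.
- timer1: Bystander: standing timer, 47 x 68 x 72 mm; origin under its centre.
Not all that is in view belongs to the job. Of the things that look like the plate, the larger one is meant.

How it is judged (in metres and radians):
On the way, in this order (a step that is already met when the one before it is completed fails the run):
1. the push stick is lifted out of its stand (z of push_stick in the frame of stand above 0.042 m), for 0.1 s.
2. the stick presses the plate square against the long fence with 3 N or more (x of plate in the frame of corner above -0.0267 m and angle between the y axis of plate and the y axis of jig, either way round below 0.025 rad and contact force between push_stick and plate above 3 N and contact force between plate and long_fence above 3 N), for 0.2 s.
3. the stick presses the plate against the end stop with 3 N or more, the plate still near the fence (x of plate in the frame of corner above -0.03 m and y of plate in the frame of corner above -0.0405 m and angle between the y axis of plate and the y axis of jig, either way round below 0.08 rad and contact force between push_stick and plate above 3 N and contact force between plate and end_stop above 3 N), for 0.2 s.
At the end, for the whole second after the job is handed in: The plate lies flat and at rest on the jig in the corner, within 1.7 mm of touching both the long fence and the end stop and within 0.025 rad of square; the push stick hangs released and at rest in its stand, collar down (within 4 mm of seated height), within 6 mm of the hole's centre (x of plate in the frame of corner between -0.0267 and -0.0235 m and y of plate in the frame of corner between -0.0397 and -0.0365 m and angle between the y axis of plate and the y axis of jig, either way round below 0.025 rad and angle between plate's own z axis and vertical below 0.05 rad and z of plate in the frame of corner below 0.002 m and linear speed of plate below 0.01 m/s and linear speed of push_stick below 0.02 m/s and z of push_stick in the frame of stand below 0.008 m and horizontal distance between push_stick and stand below 0.006 m and angle between push_stick's own z axis and vertical below 0.12 rad).
It fails at once if the stick pushes the glass with more than 12 N (contact force between push_stick and plate above 12 N).
It fails at once if the gripper or arm touches the glass (contact force between any of the arm, the fingers and plate above 0.3 N).
It fails at once if the plate is lifted or tipped off the jig (angle between plate's own z axis and vertical above 0.15 rad or z of plate in the frame of corner above 0.008 m).
It fails at once if a bystander is disturbed (distance of any of dish, vial_red, vial_white, dropper, tips, timer1 from where it was at the start of the episode above 0.015 m).
It also fails if it takes over 72 s, if anything falls off the work surface, if the arm or the gripper's body presses on something with over 40 N, if the wrist force passes 120 N, or if a joint passes its speed limit or range.

## Working session

There is one attempt and no reset: what is moved stays moved. The work goes in short steps, Python scripts to look and compute and a tool call to move; the robot and the scene stay as the last step left them, time stands still between calls to the robot, and variables do not carry over. Pictures are saved under pics/ and viewed, at most 10 in all, crops included, and the job is handed in when it is done.

Besides the shell and the picture viewer there is one more tool, called as name(argument=value, ...) on one line, values as JSON. servo_tool: Moves the arm, as the interface text tells. Its arguments: {"type":"object","properties":{"slide":{"type":"array"},"spin":{"type":"array"},"grip":{"type":"array"}},"required":["slide","spin","grip"]}

```bash
mkdir -p pics; cat > h.py <<'E'
import numpy as np, cv2
from station import *
def cap(n,save=None):
    s=sense(); c=capture(n)
    if 'hand_eye' in c:
        H=np.array(c['hand_eye']); Rt=np.array(s['ee_rot']); p=np.array(s['tcp_pos'])
        Rwc=Rt@H[:3,:3]; twc=Rt@H[:3,3]+p
        c['R']=Rwc.T; c['t']=-Rwc.T@twc
    c['R']=np.array(c['R']); c['t']=np.array(c['t'])
    if save: cv2.imwrite('pics/'+save+'.png',c['pixels'])
    return c
def ray(c,u,v):
    d=np.array([(u-c['cx'])/c['fx'],(v-c['cy'])/c['fy']]); q=d.copy()
    for _ in range(20): q=d/(1+c['k1']*(q@q))
    return -c['R'].T@c['t'], c['R'].T@np.array([q[0],q[1],1.])
def onz(c,u,v,z):
    o,d=ray(c,u,v); return o+d*(z-o[2])/d[2]
def bydepth(c,u,v):
    o,d=ray(c,u,v); return o+d*c['depth'][int(round(v)),int(round(u))]
def proj(c,X):
    x=c['R']@np.array(X)+c['t']; q=x[:2]/x[2]; q=q*(1+c['k1']*(q@q))
    return q[0]*c['fx']+c['cx'], q[1]*c['fy']+c['cy']
E
python3 - <<'E'
from h import *
s=sense(); print(s['tcp_pos'],np.round(s['ee_rot'],3).tolist(),s['gripper_width'],s['time_s'],s['wrist_force'], finger_overhang if not callable(finger_overhang) else finger_overhang())
for n in ['top','scene']:
    c=cap(n,n+'0'); print(n,'cam',np.round(-c['R'].T@c['t'],3),c['fx'])
    for t in ['jig','corner','long_fence','end_stop','plate','push_stick','stand','dish','vial_red','vial_white','dropper','tips','timer1']:
        print(t,[(np.round(d['point'],3).tolist(),round(d['conf'],2)) for d in tip_of(t,n)[:3]])
E
```

```text
[ 0.18742385 -0.59565953  0.24644743] [[-0.954, -0.3, -0.001], [-0.3, 0.954, 0.002], [0.0, 0.002, -1.0]] 0.9981914094020204 0.0 [0.09332042 0.07466532 0.38487027] 0.025
top cam [0.295 0.035 1.637] 422.45651167477223
jig [([0.472, 0.178, 0.001], 0.72)]
corner [([0.495, 0.249, 0.011], 0.63), ([0.625, 0.468, -0.002], 0.32)]
long_fence [([0.525, 0.181, 0.015], 0.46), ([0.467, 0.461, -0.004], 0.27)]
end_stop [([0.441, 0.242, 0.011], 0.48)]
plate [([0.43, 0.356, 0.001], 0.64), ([0.469, 0.169, 0.014], 0.53)]
push_stick [([0.441, 0.245, 0.012], 0.58), ([0.471, 0.18, -0.0], 0.51), ([0.432, -0.044, 0.005], 0.47)]
stand [([0.473, 0.167, 0.014], 0.74), ([0.435, -0.048, -0.0], 0.67)]
dish [([0.436, -0.278, 0.003], 0.69)]
vial_red [([0.396, 0.036, -0.0], 0.44)]
vial_white [([0.606, 0.03, -0.004], 0.53), ([0.49, 0.251, 0.011], 0.41), ([0.528, 0.182, 0.011], 0.16)]
dropper [([0.417, -0.37, -0.002], 0.44)]
tips [([0.63, 0.469, -0.001], 0.95)]
timer1 [([0.47, 0.461, -0.004], 0.64)]
scene cam [-0.042  0.865  0.528] 355.8763354517345
jig [([0.466, 0.183, -0.003], 0.61)]
corner [([0.495, 0.25, 0.009], 0.77)]
long_fence [([0.526, 0.185, 0.013], 0.49), ([0.432, -0.042, 0.006], 0.27)]
end_stop [([0.437, -0.281, 0.001], 0.63), ([0.442, 0.242, 0.012], 0.62)]
plate [([0.473, 0.169, 0.013], 0.75), ([0.427, 0.355, 0.0], 0.51), ([0.397, 0.036, -0.002], 0.24)]
push_stick [([0.432, -0.042, 0.007], 0.6), ([0.444, 0.241, 0.015], 0.59)]
stand [([0.434, -0.048, -0.001], 0.78)]
dish [([0.437, -0.281, -0.0], 0.66)]
vial_red [([0.396, 0.038, -0.002], 0.59)]
vial_white [([0.434, -0.045, 0.004], 0.7), ([0.602, 0.027, 0.002], 0.47)]
dropper [([0.414, -0.374, 0.003], 0.54)]
tips [([0.626, 0.468, 0.002], 0.88), ([0.436, -0.282, 0.001], 0.72)]
timer1 [([0.465, 0.463, 0.002], 0.71)]
```

```bash
python3 - <<'E'
import cv2
t=cv2.imread('pics/top0.png')
a=cv2.resize(t,(800,600))
cv2.imwrite('pics/a.png',a)
s=cv2.imread('pics/scene0.png'); cv2.imwrite('pics/b.png',cv2.resize(s,(800,600)))
E
```

```text
(no output)
```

View pics/a.png

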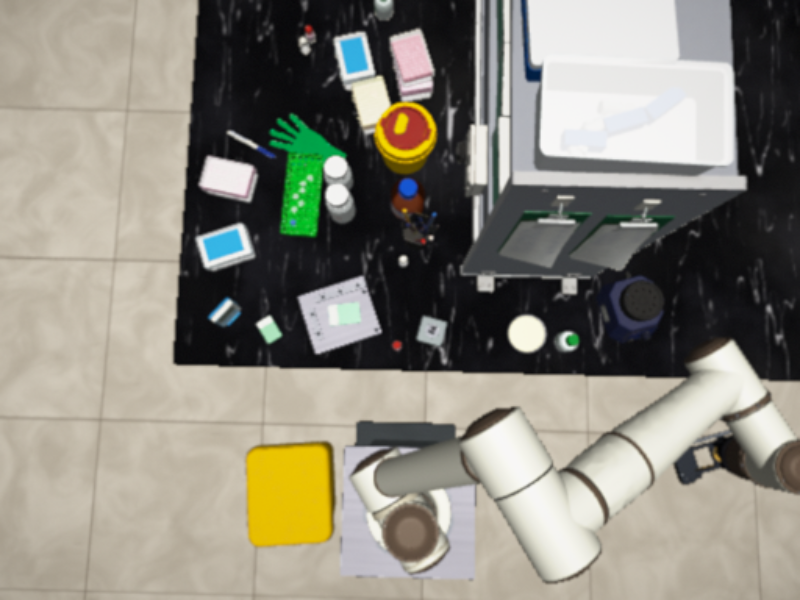

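View pics/b.png

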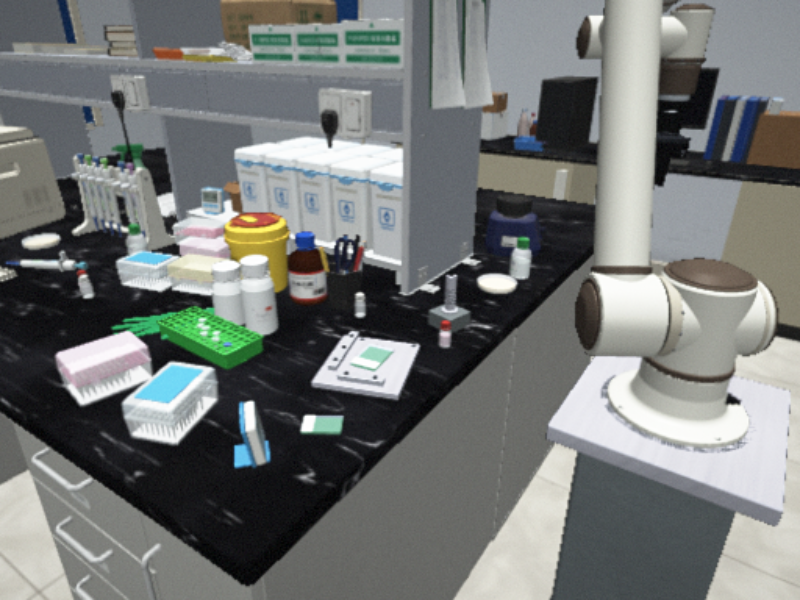

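The pictures show the stand with the stick at about (432,331) in the top view. The jig is at (340,315) with the plate on it, the small look-alike is at (268,329), and the shelf wall is behind the stand. I'll move toward the stand.

servo_tool(slide=[[-0.026,0.03,0],[-0.052,0.06,0],[-0.078,0.09,0],[-0.104,0.12,0],[-0.13,0.15,0]], spin=[0,0,0,0,0], grip=[0,0,0,0,0])

```text
time_s: 1.82
tcp_pos: [0.2668, -0.4125, 0.2476]
ee_rot: [[-0.954, -0.299, 0.0], [-0.299, 0.954, -0.0], [-0.0, -0.0, -1.0]]
wrist_force: [0.5, -0.5, -0.7]
gripper_width: 1.0
gripper_force: 0.0
```

servo_tool(slide=[[-0.026,0.03,0],[-0.052,0.06,0],[-0.078,0.09,0],[-0.104,0.12,0],[-0.13,0.15,0]], spin=[0,0,0,0,0], grip=[0,0,0,0,0])

```text
time_s: 2.23
tcp_pos: [0.3459, -0.2302, 0.248]
ee_rot: [[-0.954, -0.3, 0.001], [-0.3, 0.954, -0.0], [-0.001, -0.001, -1.0]]
wrist_force: [1.7, -0.4, -0.7]
gripper_width: 0.996
gripper_force: 0.0
```

servo_tool(slide=[[-0.026,0.03,0],[-0.052,0.06,0],[-0.078,0.09,0],[-0.104,0.12,0],[-0.128,0.15,0]], spin=[0,0,0,0,0], grip=[0,0,0,0,0])

```text
time_s: 2.65
tcp_pos: [0.4232, -0.0484, 0.2481]
ee_rot: [[-0.954, -0.301, 0.002], [-0.301, 0.954, 0.0], [-0.002, -0.0, -1.0]]
wrist_force: [1.3, -0.5, -0.1]
gripper_width: 1.003
gripper_force: 0.0
```

```bash
python3 - <<'E'
from h import *
s=sense(); print(s['time_s'],s['tcp_pos'],np.round(s['ee_rot'],3).tolist(),s['joints'])
c=cap('wrist','w1'); print(np.round(c['hand_eye'],3).tolist(),c['fx'],c['k1'])
cv2.imwrite('pics/w1b.png',cv2.resize(c['pixels'],(800,600)))
for t in ['stand','push_stick','vial_red','jig','corner','plate','vial_white']:
    print(t,[(np.round(d['point'],3).tolist(),round(d['conf'],2)) for d in tip_of(t,'wrist')[:3]],[(np.round(d['point'],3).tolist(),round(d['conf'],2)) for d in spot_in(t,'wrist')[:3]])
E
```

```text
2.65 [ 0.42319193 -0.04838705  0.24811972] [[-0.954, -0.301, 0.002], [-0.301, 0.954, 0.0], [-0.002, -0.0, -1.0]] [ 1.55209850e+01  2.09295098e+00 -2.55316438e+01  1.49405230e-02
 -6.22849047e+01 -8.80215541e+01]
[[0.0, -0.963, -0.269, 0.074], [1.0, 0.0, -0.0, -0.0], [0.0, -0.269, 0.963, -0.138], [0.0, 0.0, 0.0, 1.0]] 279.2604960874474 -0.016245395839272397
stand [([0.431, -0.042, -0.0], 0.85)] [([0.419, -0.051, 0.026], 0.84), ([0.408, 0.229, 0.024], 0.21)]
push_stick [([0.432, -0.046, 0.004], 0.96)] [([0.426, -0.049, 0.076], 0.83)]
vial_red [([0.392, 0.04, -0.001], 0.65)] [([0.393, 0.036, 0.041], 0.78)]
jig [([0.396, 0.041, 0.0], 0.71)] [([0.416, 0.158, 0.011], 0.78)]
corner [] [([0.42, 0.157, 0.014], 0.67)]
plate [([0.476, 0.168, 0.008], 0.8)] [([0.595, 0.023, 0.019], 0.69), ([0.462, 0.148, 0.017], 0.63)]
vial_white [([0.606, 0.028, -0.004], 0.57)] [([0.596, 0.02, 0.016], 0.57)]
```

View pics/w1b.png

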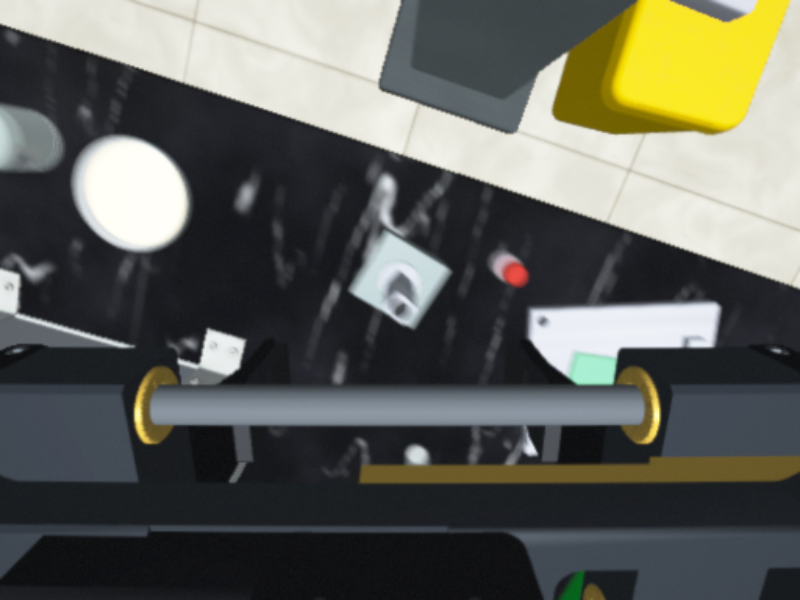

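```bash
cat >> h.py <<'E'
def cloud(c):
    v,u=np.mgrid[0:384,0:512]; 
    p=np.stack([u.ravel(),v.ravel()],1).astype(np.float64)
    d=np.stack([(p[:,0]-c['cx'])/c['fx'],(p[:,1]-c['cy'])/c['fy']],1); q=d.copy()
    for _ in range(10): q=d/(1+c['k1']*(q**2).sum(1,keepdims=True))
    z=c['depth'].ravel()[:,None].astype(float)
    return ((np.hstack([q,np.ones_like(z)])*z-c['t'])@c['R']).reshape(384,512,3), c['depth']>0
def rect(P): 
    r=cv2.minAreaRect((P[:,:2]*1000).astype(np.float32)); return np.round(r[0],1),np.round(r[1],1),round(r[2],1)
E
python3 - <<'E'
from h import *
for n in ['wrist','top','scene']:
    c=cap(n); X,ok=cloud(c); X=X[ok]
    near=X[(abs(X[:,0]-.432)<.045)&(abs(X[:,1]+.046)<.045)]
    for lo,hi in [(.026,.034),(.04,.098),(.098,.118)]:
        P=near[(near[:,2]>lo)&(near[:,2]<hi)&((np.hypot(near[:,0]-.432,near[:,1]+.046)<.03)|(hi<.04))]
        if len(P)>4: print(n,lo,len(P),rect(P),np.round(np.median(P,0),4))
c=cap('wrist'); cv2.imwrite('pics/w2b.png',cv2.resize(c['pixels'][130:230,200:310],(770,700))[:600])
E
```

```text
wrist 0.026 1355 (array([431.9, -47. ]), array([60.1, 60.2]), 76.1) [ 0.4226 -0.0544  0.0308]
wrist 0.04 211 (array([426.5, -48.5]), array([11.8, 22.8]), 17.3) [ 0.4255 -0.05    0.0738]
wrist 0.098 274 (array([431.5, -47.2]), array([15.7, 16. ]), 64.9) [ 0.4297 -0.0476  0.11  ]
scene 0.026 129 (array([431.2, -43.6]), array([61.6, 62.8]), 74.7) [ 0.4218 -0.0317  0.0292]
scene 0.04 117 (array([429.8, -38.6]), array([21.8, 17.1]), 19.6) [ 0.4273 -0.038   0.0688]
scene 0.098 31 (array([428.2, -40.3]), array([18.6, 12.4]), 32.4) [ 0.4279 -0.0388  0.1054]
```

View pics/w2b.png

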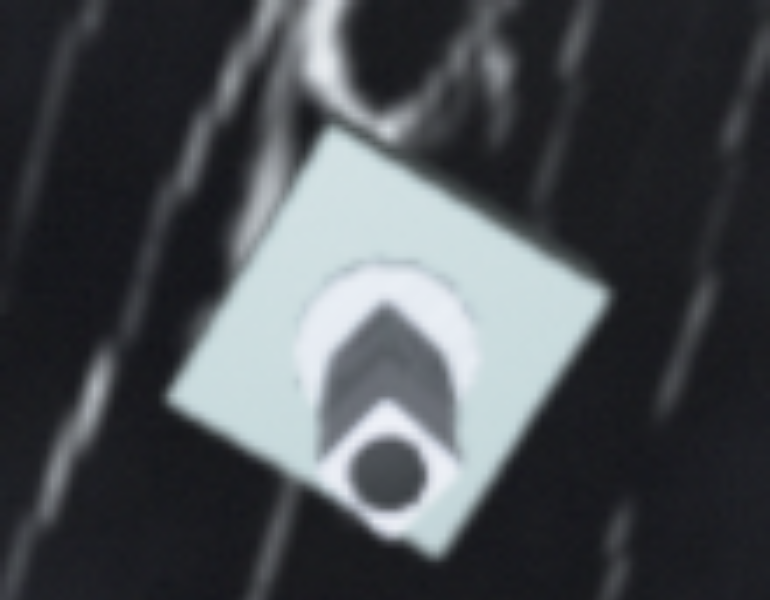

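The stand top is a 60 mm square at (0.432,-0.047). The handle top is at about (388,470) in the crop, turned about 11° from the stand, so its yaw is about 65°. I'll spin to match it and come down above it.

servo_tool(slide=[[-0.0085,-0.001,0.01],[-0.0085,-0.001,0.02],[-0.0085,-0.001,0.03],[-0.0085,-0.001,0.04],[-0.0085,-0.001,0.05]], spin=[-7,-14,-21,-28,-35], grip=[0,0,0,0,0])

```text
time_s: 4.02
tcp_pos: [0.4311, -0.0488, 0.1971]
ee_rot: [[-0.604, -0.797, 0.0], [-0.797, 0.604, -0.0], [0.0, -0.0, -1.0]]
wrist_force: [-0.1, -0.0, 0.3]
gripper_width: 1.005
gripper_force: 0.0
```

servo_tool(slide=[[0,0,0.015],[0,0,0.03],[0,0,0.03],[0,0,0.03],[0,0,0.03]], spin=[-6,-12.5,-12.5,-12.5,-12.5], grip=[0,0,0,0,0])

```text
time_s: 4.43
tcp_pos: [0.4317, -0.0488, 0.1683]
ee_rot: [[-0.425, -0.905, 0.001], [-0.905, 0.425, -0.0], [-0.0, -0.001, -1.0]]
wrist_force: [0.8, 0.6, 0.7]
gripper_width: 0.999
gripper_force: 0.0
```

```bash
python3 - <<'E'
from h import *
s=sense(); print(s['time_s'],s['tcp_pos'],np.round(s['ee_rot'],3).tolist())
c=cap('wrist'); X,ok=cloud(c); X=X[ok]
near=X[(abs(X[:,0]-.432)<.045)&(abs(X[:,1]+.046)<.045)]
for lo,hi in [(.026,.034),(.04,.098),(.098,.118)]:
    P=near[(near[:,2]>lo)&(near[:,2]<hi)&((np.hypot(near[:,0]-.432,near[:,1]+.046)<.022)|(hi<.04))]
    if len(P)>4: print(lo,len(P),rect(P),np.round(np.median(P,0),4))
cv2.imwrite('pics/w3.png',cv2.resize(c['pixels'],(800,600)))
E
```

```text
4.4333 [ 0.43167974 -0.04878125  0.16828479] [[-0.425, -0.905, 0.001], [-0.905, 0.425, -0.0], [-0.0, -0.001, -1.0]]
0.026 2260 (array([432.4, -46.9]), array([60.7, 60.2]), 76.1) [ 0.4261 -0.0555  0.0307]
0.04 337 (array([428.9, -53.8]), array([ 1.8, 16.1]), 64.2) [ 0.4288 -0.0542  0.0734]
0.098 508 (array([432.1, -47.3]), array([16.1, 15.6]), 64.3) [ 0.4312 -0.0495  0.1099]
```

View pics/w3.png

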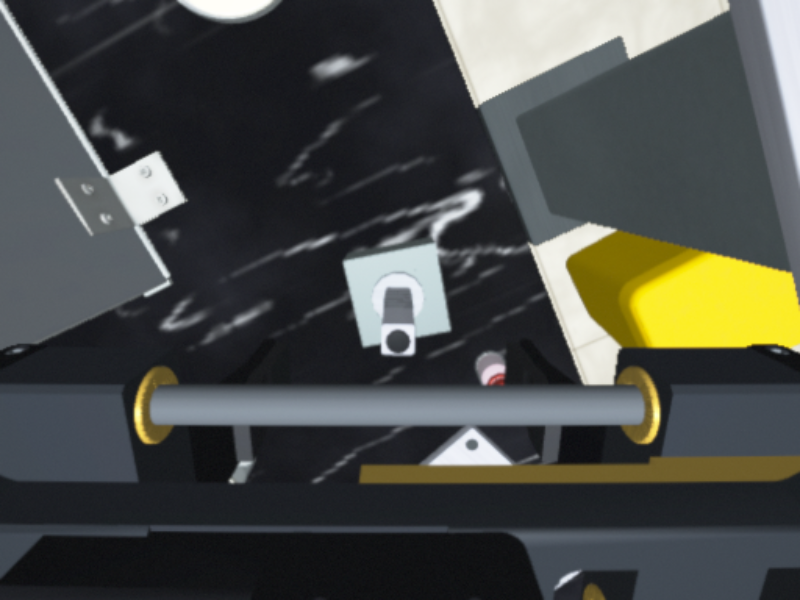

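The handle is square to the jaws and centred at (398,340). I'll descend and grip.

servo_tool(slide=[[-0.0015,0.0003,0.03],[-0.0015,0.0003,0.06],[-0.0015,0.0003,0.085],[-0.0015,0.0003,0.104],[-0.0015,0.0003,0.104]], spin=[0,0,0,0,0], grip=[0,0,0,0,0])

```text
time_s: 4.9
tcp_pos: [0.4297, -0.0477, 0.0613]
ee_rot: [[-0.425, -0.905, -0.006], [-0.905, 0.425, -0.001], [0.004, 0.005, -1.0]]
wrist_force: [-0.9, 0.5, -0.2]
gripper_width: 1.005
gripper_force: 0.0
```

servo_tool(slide=[[0,0,0],[0,0,0],[0,0,0],[0,0,0],[0,0,0]], spin=[0,0,0,0,0], grip=[0.4,0.7,1,1,1])

```text
time_s: 5.32
tcp_pos: [0.4321, -0.0472, 0.0646]
ee_rot: [[-0.423, -0.906, 0.002], [-0.906, 0.423, 0.001], [-0.002, -0.002, -1.0]]
wrist_force: [0.4, 0.0, -0.6]
gripper_width: 0.707
gripper_force: 0.0
```

servo_tool(slide=[[0,0,0],[0,0,0],[0,0,0],[0,0,0],[0,0,0]], spin=[0,0,0,0,0], grip=[1,1,1,1,1])

```text
time_s: 5.73
tcp_pos: [0.4314, -0.0474, 0.0635]
ee_rot: [[-0.423, -0.906, -0.0], [-0.906, 0.423, -0.0], [0.0, 0.0, -1.0]]
wrist_force: [0.2, 0.5, -0.7]
gripper_width: 0.326
gripper_force: 0.0
```

servo_tool(slide=[[0,0,0],[0,0,0],[0,0,0],[0,0,0],[0,0,0]], spin=[0,0,0,0,0], grip=[1,1,1,1,1])

```text
time_s: 6.15
tcp_pos: [0.4314, -0.0474, 0.0635]
ee_rot: [[-0.423, -0.906, -0.0], [-0.906, 0.423, 0.0], [-0.0, 0.0, -1.0]]
wrist_force: [0.0, 1.1, -0.8]
gripper_width: 0.176
gripper_force: 30.0
```

```bash
python3 - <<'E'
from h import *
s=sense(); print(s['time_s'],s['tcp_pos'],s['gripper_width'],s['gripper_force'],s['wrist_force'])
E
```

```text
6.15 [ 0.43142022 -0.04738197  0.06349811] 0.17574359323943617 29.999740105122328 [ 0.04777839  1.10325579 -0.75734962]
```

servo_tool(slide=[[0,0,-0.01],[0,0,-0.035],[0,0,-0.07],[0,0,-0.11],[0,0,-0.15]], spin=[0,0,0,0,0], grip=[1,1,1,1,1])

```text
time_s: 6.57
tcp_pos: [0.4304, -0.0476, 0.2148]
ee_rot: [[-0.423, -0.906, -0.002], [-0.906, 0.423, -0.0], [0.001, 0.002, -1.0]]
wrist_force: [1.9, 0.4, -0.7]
gripper_width: 0.188
gripper_force: 30.0
```

servo_tool(slide=[[-0.02,0.005,-0.01],[-0.055,0.014,-0.02],[-0.09,0.022,-0.03],[-0.13,0.032,-0.03],[-0.165,0.041,-0.03]], spin=[0,0,0,0,0], grip=[1,1,1,1,1])

```text
time_s: 6.98
tcp_pos: [0.4643, 0.1215, 0.2444]
ee_rot: [[-0.423, -0.906, 0.002], [-0.906, 0.423, 0.001], [-0.002, -0.001, -1.0]]
wrist_force: [0.9, -0.0, -0.8]
gripper_width: 0.183
gripper_force: 30.0
```

servo_tool(slide=[[-0.03,0.007,0],[-0.06,0.015,0],[-0.09,0.022,0],[-0.09,0.022,0],[-0.09,0.022,0]], spin=[0,0,0,0,0], grip=[1,1,1,1,1])

```text
time_s: 7.4
tcp_pos: [0.4819, 0.2115, 0.2426]
ee_rot: [[-0.421, -0.907, -0.002], [-0.907, 0.421, -0.001], [0.002, 0.001, -1.0]]
wrist_force: [-0.7, -0.2, -0.8]
gripper_width: 0.186
gripper_force: 30.0
```

```bash
python3 - <<'E'
from h import *
s=sense(); print(s['time_s'],s['tcp_pos'],np.round(s['ee_rot'],3).tolist(),s['wrist_force'],s['gripper_width'])
c=cap('wrist','w4'); np.save('w4.npy',{k:c[k] for k in c},allow_pickle=True)
for t in ['jig','corner','plate','long_fence','end_stop']:
    print(t,[(np.round(d['point'],4).tolist(),round(d['conf'],2)) for d in tip_of(t,'wrist')[:2]])
cv2.imwrite('pics/w4b.png',cv2.resize(c['pixels'],(800,600)))
sc=cap('scene','s4')
np.save('s4.npy',sc,allow_pickle=True)
print('stick in scene',[proj(sc,np.array(s['tcp_pos'])+[0,0,-z]) for z in (0,.0595)])
E
```

```text
7.4 [0.48192625 0.21145545 0.24261718] [[-0.421, -0.907, -0.002], [-0.907, 0.421, -0.001], [0.002, 0.001, -1.0]] [-0.73837966 -0.18117112 -0.76398003] 0.18646719320800068
jig []
corner [([0.4921, 0.2491, 0.0149], 0.71)]
plate [([0.4709, 0.1669, 0.0097], 0.7)]
long_fence [([0.5266, 0.1861, 0.0156], 0.7)]
end_stop [([0.442, 0.2408, 0.0135], 0.75)]
stick in scene [(np.float64(223.4719836655292), np.float64(153.3904548874101)), (np.float64(224.16742937392482), np.float64(175.76344812460414))]
```

View pics/w4b.png

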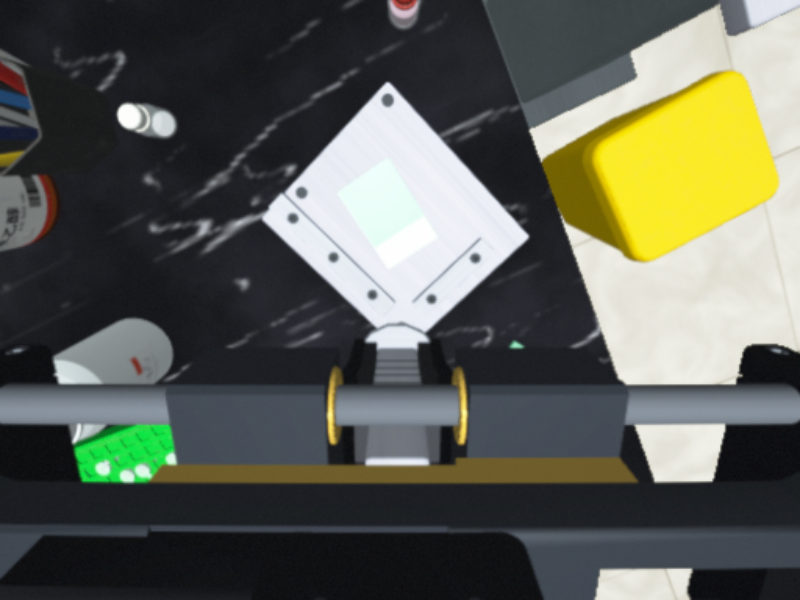

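```bash
python3 - <<'E'
from h import *
c=np.load('w4.npy',allow_pickle=True).item()
X,ok=cloud(c); z=X[...,2]
reg=ok&(abs(X[...,0]-.47)<.13)&(abs(X[...,1]-.18)<.13)
print(np.histogram(z[reg],bins=np.arange(-.004,.03,.002)))
m=reg&(z>.008)&(z<.0145); P=X[reg&(z>.007)]
base=reg&(z>.007)
n,l,st,_=cv2.connectedComponentsWithStats(base.astype(np.uint8)); k=1+st[1:,4].argmax(); print('base',rect(X[l==k]))
# colour of plate
px=c['pixels'].astype(int); g=(px[...,1]-px[...,2]>18)&reg
n,l,st,_=cv2.connectedComponentsWithStats(g.astype(np.uint8)); k=1+st[1:,4].argmax()
print('green',st[k],rect(np.array([onz(c,u,v,.018) for v,u in np.argwhere(l==k)])))
for lo,hi in [(.0155,.0195),(.0205,.0235)]:
    b=((z>lo)&(z<hi)&reg).astype(np.uint8); n,l,st,_=cv2.connectedComponentsWithStats(b)
    for k in range(1,n):
        if st[k,4]>150: print(lo,st[k,4],rect(X[l==k]),np.round(np.median(X[l==k],0),4))
im=c['pixels'][45:215,160:345]
cv2.imwrite('pics/w4c.png',cv2.resize(im,None,fx=3.5,fy=3.5,interpolation=cv2.INTER_CUBIC)[:600])
E
```

```text
(array([    2,  3533, 15967,  1242,     1,     0,    10,  1734,  7698,
         585,   441,  1834,   476,  1354,   193,    57]), array([-0.004, -0.002,  0.   ,  0.002,  0.004,  0.006,  0.008,  0.01 ,
        0.012,  0.014,  0.016,  0.018,  0.02 ,  0.022,  0.024,  0.026,
        0.028]))
base (array([467.1, 192. ]), array([152.9, 190.5]), 19.8)
green [223 116  48  42 828] (array([470.2, 163.5]), array([47.6, 42.8]), 8.1)
0.0155 1906 (array([470.3, 169.3]), array([50.1, 75.2]), 8.9) [0.4702 0.1678 0.0186]
0.0205 935 (array([525.3, 180.7]), array([ 16.5, 129.1]), 20.0) [0.526  0.1772 0.0226]
0.0205 586 (array([442.9, 238.8]), array([79.2, 16.5]), 19.4) [0.4422 0.2382 0.0225]
```

View pics/w4c.png

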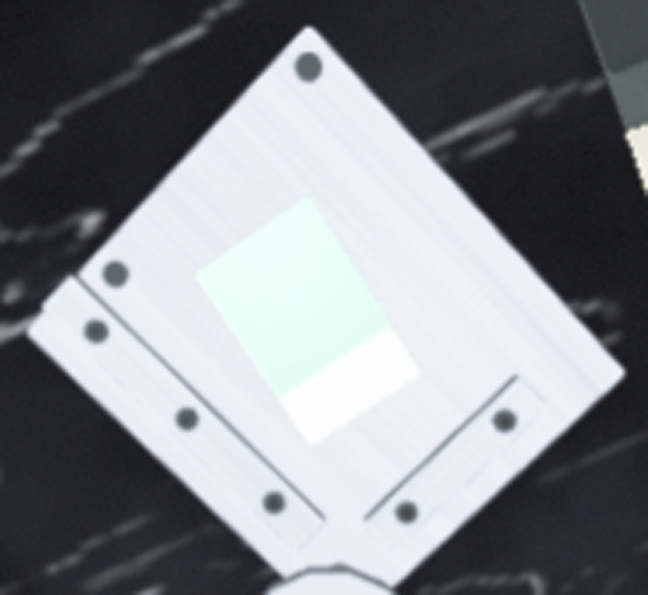

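The plate is at about (308,320) in the crop, skewed about 11° to the jig and about 23 mm short of the fence and 29 mm short of the stop. The fence is at lower left and the stop at lower right. I'll move beside the plate, turned so the push runs along the jaw axis.

servo_tool(slide=[[0.02,0.007,0.01],[0.04,0.014,0.02],[0.06,0.02,0.03],[0.0716,0.0242,0.045],[0.0716,0.0242,0.06]], spin=[-7,-14,-21,-28,-35], grip=[1,1,1,1,1])

```text
time_s: 8.17
tcp_pos: [0.4282, 0.1534, 0.1836]
ee_rot: [[0.177, -0.984, -0.0], [-0.984, -0.177, 0.001], [-0.001, 0.0, -1.0]]
wrist_force: [-0.5, 0.4, -0.9]
gripper_width: 0.184
gripper_force: 30.0
```

servo_tool(slide=[[0,0,0.02],[0,0,0.04],[0,0,0.06],[0,0,0.07],[0,0,0.07]], spin=[-5,-9.7,-9.7,-9.7,-9.7], grip=[1,1,1,1,1])

```text
time_s: 8.58
tcp_pos: [0.4287, 0.1542, 0.1116]
ee_rot: [[0.335, -0.942, -0.004], [-0.942, -0.335, -0.003], [0.001, 0.005, -1.0]]
wrist_force: [-0.3, 0.3, -1.2]
gripper_width: 0.183
gripper_force: 30.0
```

```bash
cat >> h.py <<'E'
th=np.radians(19.8); J=np.array([[np.cos(th),-np.sin(th)],[np.sin(th),np.cos(th)]]); C=np.array([.4925,.2484])
def inc(p): return (np.array(p)[:2]-C)@J*1000
E
python3 - <<'E'
from h import *
sc=cap('scene'); f=[]
for i in range(6):
    s=sense(); f.append(s['wrist_force']); capture('scene')
f=np.array(f); print('F',f.mean(0).round(2),f.std(0).round(2),'jig',(f[:,:2]@J).mean(0).round(2))
print(s['time_s'],s['tcp_pos'],inc(s['tcp_pos']).round(1),np.round(s['ee_rot'],3).tolist())
u,v=map(int,proj(sc,np.array(s['tcp_pos'])-[0,0,.0595])); print(u,v)
cv2.imwrite('pics/s5.png',cv2.resize(sc['pixels'][v-45:v+35,u-50:u+50],None,fx=7,fy=7,interpolation=cv2.INTER_CUBIC))
E
```

```text
F [ 0.27  0.09 -0.81] [0.33 0.49 0.43] jig [ 0.29 -0.01]
8.8833 [0.43062155 0.15604475 0.11463125] [-89.5 -65.9] [[0.336, -0.942, 0.002], [-0.942, -0.336, 0.002], [-0.001, -0.002, -1.0]]
252 216
```

View pics/s5.png

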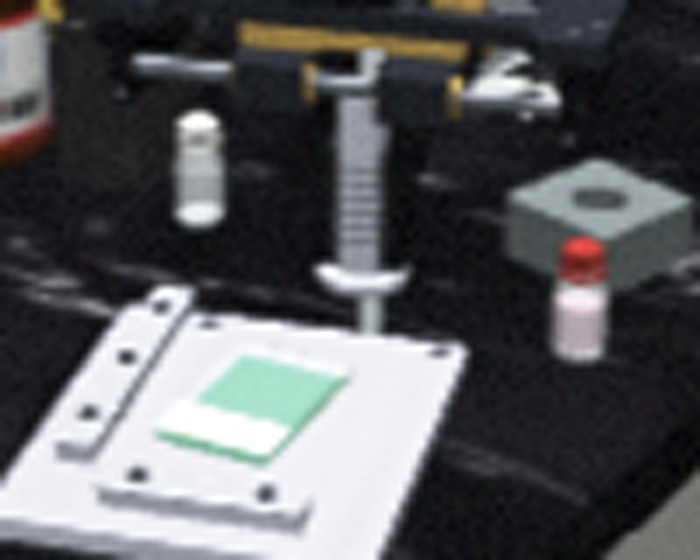

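The stick is upright and held. The pin, at (372,315) in the crop, sits about 4 mm on the −x side of the axis. Next I'll lower it beside the plate.

servo_tool(slide=[[0,0,0.012],[0,0,0.024],[0,0,0.032],[0,0,0.036],[0,0,0.038]], spin=[0,0,0,0,0], grip=[1,1,1,1,1])

```text
time_s: 9.35
tcp_pos: [0.43, 0.1556, 0.0752]
ee_rot: [[0.337, -0.942, -0.0], [-0.942, -0.337, -0.0], [0.0, 0.001, -1.0]]
wrist_force: [-0.4, -0.4, -0.4]
gripper_width: 0.184
gripper_force: 30.0
```

servo_tool(slide=[[0,0,0],[0,0,0],[0,0,0],[0,0,0],[0,0,0]], spin=[0,0,0,0,0], grip=[1,1,1,1,1])

```text
time_s: 9.77
tcp_pos: [0.4302, 0.1558, 0.0759]
ee_rot: [[0.337, -0.942, 0.001], [-0.942, -0.337, 0.0], [-0.0, -0.001, -1.0]]
wrist_force: [0.4, -0.5, -0.6]
gripper_width: 0.184
gripper_force: 30.0
```

```bash
cat >> h.py <<'E'
def st(n=4):
    f=[];p=[]
    for i in range(n):
        s=sense(); f.append(s['wrist_force']); p.append(s['tcp_pos']); capture('top')
    f=np.array(f); p=np.array(p).mean(0)
    print('t',round(s['time_s'],2),'F',f.mean(0).round(2),'jigF',(f[:,:2]@J).mean(0).round(2),'z',p[2].round(4),'corner',inc(p).round(2))
E
python3 -c "
from h import *
st(6)"
```

```text
t 10.02 F [-0.29 -0.06 -0.73] jigF [-0.29  0.04] z 0.0758 corner [-90.07 -66.04]
```

servo_tool(slide=[[0,0,0.0015],[0,-0.003,0.0015],[0,-0.006,0.0015],[0,-0.009,0.0015],[0,-0.012,0.0015]], spin=[0,0,0,0,0], grip=[1,1,1,1,1])

```text
time_s: 10.48
tcp_pos: [0.4418, 0.16, 0.0741]
ee_rot: [[0.337, -0.942, 0.0], [-0.942, -0.337, 0.0], [-0.0, -0.0, -1.0]]
wrist_force: [0.5, 0.7, -0.7]
gripper_width: 0.183
gripper_force: 30.0
```

servo_tool(slide=[[0,-0.002,0],[0,-0.004,0],[0,-0.006,0],[0,-0.008,0],[0,-0.01,0]], spin=[0,0,0,0,0], grip=[1,1,1,1,1])

```text
time_s: 10.9
tcp_pos: [0.4509, 0.1631, 0.074]
ee_rot: [[0.336, -0.942, -0.0], [-0.942, -0.336, -0.0], [0.0, 0.0, -1.0]]
wrist_force: [0.3, -0.3, -0.9]
gripper_width: 0.177
gripper_force: 30.0
```

servo_tool(slide=[[0,-0.0015,0],[0,-0.003,0],[0,-0.0045,0],[0,-0.006,0],[0,-0.0075,0]], spin=[0,0,0,0,0], grip=[1,1,1,1,1])

```text
time_s: 11.32
tcp_pos: [0.4579, 0.1657, 0.0741]
ee_rot: [[0.337, -0.942, -0.0], [-0.942, -0.337, -0.0], [-0.0, 0.0, -1.0]]
wrist_force: [-0.3, -0.7, -0.5]
gripper_width: 0.181
gripper_force: 30.0
```

```bash
cat >> h.py <<'E'
def plate(n):
    c=cap(n); X,ok=cloud(c); z=X[...,2]; px=c['pixels'].astype(int)
    reg=ok&(abs(X[...,0]-.48)<.1)&(abs(X[...,1]-.18)<.1)
    g=((px[...,1]-px[...,2]>18)&reg).astype(np.uint8)
    k,l,s,_=cv2.connectedComponentsWithStats(g)
    if k<2: return print(n,'none')
    i=1+s[1:,4].argmax(); P=np.array([onz(c,u,v,.018) for v,u in np.argwhere(l==i)]); r=rect(P)
    print(n,s[i,4],'green centre',inc(np.array(r[0])/1000),r[1],r[2])
E
python3 -c "
from h import *
st(6); plate('wrist'); plate('scene'); plate('top')"
```

```text
t 11.57 F [-0.21 -0.08 -0.58] jigF [-0.23  0.  ] z 0.0741 corner [-60.46 -66.1 ]
wrist 3840 green centre [-35.10789827 -76.8509953 ] [48.8 55.8] 10.5
scene 163 green centre [-35.82626011 -52.57232244] [47.  74.6] 10.2
top 4 green centre [-49.9856094  -97.21527068] [11.6  0. ] 1.9
```

servo_tool(slide=[[0,-0.001,0],[0,-0.002,0],[0,-0.003,0],[0,-0.004,0],[0,-0.005,0]], spin=[0,0,0,0,0], grip=[1,1,1,1,1])

```text
time_s: 12.18
tcp_pos: [0.4625, 0.1672, 0.074]
ee_rot: [[0.336, -0.942, -0.0], [-0.942, -0.336, -0.0], [0.0, 0.0, -1.0]]
wrist_force: [0.6, 0.2, -0.8]
gripper_width: 0.18
gripper_force: 30.0
```

servo_tool(slide=[[0,-0.0005,0],[0,-0.001,0],[0,-0.0015,0],[0,-0.002,0],[0,-0.002,0]], spin=[0,0,0,0,0], grip=[1,1,1,1,1])

```text
time_s: 12.6
tcp_pos: [0.4645, 0.1681, 0.0741]
ee_rot: [[0.336, -0.942, 0.0], [-0.942, -0.336, 0.0], [-0.0, -0.0, -1.0]]
wrist_force: [-0.1, -0.7, -1.0]
gripper_width: 0.182
gripper_force: 30.0
```

```bash
python3 -c "
from h import *
st(6); plate('wrist')"
```

```text
t 12.85 F [-0.31 -0.06 -0.85] jigF [-0.31  0.05] z 0.0741 corner [-53.57 -66.12]
wrist 3749 green centre [-28.26575704 -76.44466613] [48.5 55.5] 15.9
```

servo_tool(slide=[[0,-0.0005,0],[0,-0.001,0],[0,-0.0015,0],[0,-0.002,0],[0,-0.002,0]], spin=[0,0,0,0,0], grip=[1,1,1,1,1])

```text
time_s: 13.37
tcp_pos: [0.4664, 0.1687, 0.074]
ee_rot: [[0.336, -0.942, 0.0], [-0.942, -0.336, -0.0], [0.0, -0.0, -1.0]]
wrist_force: [-0.7, -0.3, -0.4]
gripper_width: 0.185
gripper_force: 30.0
```

```bash
python3 -c "
from h import *
st(6); plate('wrist')"
```

```text
t 13.62 F [-0.48 -0.24 -0.81] jigF [-0.53 -0.06] z 0.0741 corner [-51.58 -66.15]
wrist 3711 green centre [-25.97751    -75.99308504] [48.7 54.5] 19.7
```

servo_tool(slide=[[0,-0.00025,0],[0,-0.0005,0],[0,-0.0007,0],[0,-0.0007,0],[0,-0.0007,0]], spin=[0,0,0,0,0], grip=[1,1,1,1,1])

```text
time_s: 14.13
tcp_pos: [0.4668, 0.1688, 0.074]
ee_rot: [[0.336, -0.942, -0.0], [-0.942, -0.336, -0.0], [0.0, 0.0, -1.0]]
wrist_force: [-0.9, -1.3, -0.4]
gripper_width: 0.187
gripper_force: 30.0
```

```bash
python3 -c "
from h import *
st(4)"
```

```text
t 14.28 F [-0.73 -0.47 -1.05] jigF [-0.85 -0.19] z 0.074 corner [-51.16 -66.22]
```

servo_tool(slide=[[0,-0.0002,0],[0,-0.0004,0],[0,-0.0006,0],[0,-0.0006,0],[0,-0.0006,0]], spin=[0,0,0,0,0], grip=[1,1,1,1,1])

```text
time_s: 14.75
tcp_pos: [0.467, 0.1688, 0.0739]
ee_rot: [[0.336, -0.942, -0.001], [-0.942, -0.336, -0.001], [0.0, 0.001, -1.0]]
wrist_force: [-1.4, -0.5, 0.2]
gripper_width: 0.181
gripper_force: 30.0
```

```bash
python3 -c "
from h import *
st(4)"
```

```text
t 14.9 F [-1.98 -0.54  0.09] jigF [-2.05  0.16] z 0.0739 corner [-50.92 -66.29]
```

servo_tool(slide=[[0,-0.0002,0],[0,-0.0004,0],[0,-0.0005,0],[0,-0.0005,0],[0,-0.0005,0]], spin=[0,0,0,0,0], grip=[1,1,1,1,1])

```text
time_s: 15.37
tcp_pos: [0.4673, 0.1688, 0.0738]
ee_rot: [[0.336, -0.942, -0.002], [-0.942, -0.336, -0.001], [0.0, 0.002, -1.0]]
wrist_force: [-5.3, -1.0, 1.6]
gripper_width: 0.181
gripper_force: 30.0
```

```bash
python3 -c "
from h import *
st(4)"
```

```text
t 15.52 F [-4.96 -1.03  1.12] jigF [-5.02  0.71] z 0.0738 corner [-50.68 -66.33]
```

servo_tool(slide=[[0,0,0],[0,0,0],[0,0,0],[0,0,0],[0,0,0]], spin=[0,0,0,0,0], grip=[1,1,1,1,1])

```text
time_s: 15.98
tcp_pos: [0.4673, 0.1688, 0.0738]
ee_rot: [[0.336, -0.942, -0.002], [-0.942, -0.336, -0.001], [0.0, 0.002, -1.0]]
wrist_force: [-3.9, -1.5, 1.8]
gripper_width: 0.186
gripper_force: 30.0
```

```bash
python3 -c "
from h import *
st(4); plate('wrist'); plate('scene')"
```

```text
t 16.13 F [-4.79 -1.16  1.35] jigF [-4.9   0.53] z 0.0738 corner [-50.68 -66.34]
wrist 3691 green centre [-25.25867917 -76.35816346] [49.9 54.4] 19.6
scene 135 green centre [-25.95090896 -62.92980474] [52.2 49.6] 16.3
```

servo_tool(slide=[[0,0.002,0],[0,0.005,0],[0,0.009,0],[0,0.014,0],[0,0.014,0]], spin=[0,0,0,0,0], grip=[1,1,1,1,1])

```text
time_s: 16.7
tcp_pos: [0.4544, 0.1645, 0.0743]
ee_rot: [[0.337, -0.942, 0.001], [-0.942, -0.337, 0.001], [-0.0, -0.001, -1.0]]
wrist_force: [-0.6, 0.1, -0.7]
gripper_width: 0.176
gripper_force: 30.0
```

servo_tool(slide=[[0,0,-0.02],[0,0,-0.04],[0.017,-0.014,-0.04],[0.034,-0.028,-0.04],[0.0507,-0.0427,-0.04]], spin=[0,0,7,14,21], grip=[1,1,1,1,1])

```text
time_s: 17.12
tcp_pos: [0.5132, 0.1313, 0.115]
ee_rot: [[-0.028, -1.0, 0.003], [-1.0, 0.028, 0.001], [-0.001, -0.002, -1.0]]
wrist_force: [-0.4, 1.3, -1.8]
gripper_width: 0.181
gripper_force: 30.0
```

servo_tool(slide=[[0,0,0],[0,0,0],[0,0,0],[0,0,0],[0,0,0]], spin=[7,14,21,28,35], grip=[1,1,1,1,1])

```text
time_s: 17.53
tcp_pos: [0.5125, 0.1313, 0.1142]
ee_rot: [[-0.597, -0.802, 0.001], [-0.802, 0.597, 0.001], [-0.001, -0.001, -1.0]]
wrist_force: [-0.6, -0.7, -0.8]
gripper_width: 0.181
gripper_force: 30.0
```

servo_tool(slide=[[0,0,0],[0,0,0],[0,0,0],[0,0,0],[0,0,0]], spin=[7,14,21,28,34], grip=[1,1,1,1,1])

```text
time_s: 17.95
tcp_pos: [0.5125, 0.1314, 0.1143]
ee_rot: [[-0.944, -0.331, 0.001], [-0.331, 0.944, 0.001], [-0.001, 0.0, -1.0]]
wrist_force: [0.2, -0.3, -0.2]
gripper_width: 0.181
gripper_force: 30.0
```

```bash
python3 - <<'E'
from h import *
st(4); s=sense(); print(np.round(s['ee_rot'],3).tolist()); plate('wrist'); plate('scene')
sc=cap('scene')
u,v=map(int,proj(sc,np.array(s['tcp_pos'])-[0,0,.0595])); print(u,v)
cv2.imwrite('pics/s6.png',cv2.resize(sc['pixels'][v-45:v+35,u-60:u+40],None,fx=7,fy=7,interpolation=cv2.INTER_CUBIC))
E
```

```text
t 18.1 F [-0.05  0.   -0.43] jigF [-0.04  0.02] z 0.1142 corner [ -20.91 -116.84]
[[-0.941, -0.339, 0.001], [-0.339, 0.941, 0.0], [-0.001, 0.0, -1.0]]
wrist 3428 green centre [-26.18054431 -65.9293493 ] [49.2 73.9] 19.8
scene 145 green centre [-25.68371133 -63.66370216] [52.6 51.6] 16.8
234 205
```

View pics/s6.png

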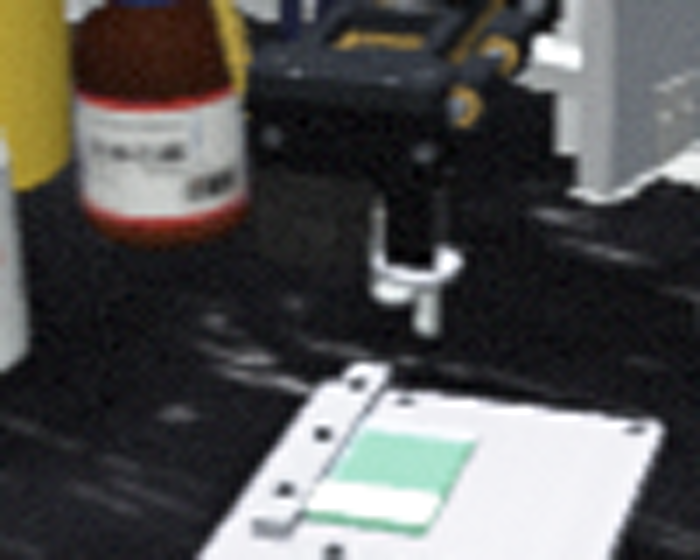

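The pin, at (427,310), is still on the −x side of the axis, which puts it near the plate's centreline. The plate lies square along the fence. I'll lower the stick and push along +y.

servo_tool(slide=[[0,0,0.012],[0,0,0.024],[0,0,0.034],[0,0,0.038],[0,0,0.04]], spin=[0,0,0,0,0], grip=[1,1,1,1,1])

```text
time_s: 18.72
tcp_pos: [0.5117, 0.1309, 0.0732]
ee_rot: [[-0.942, -0.337, -0.001], [-0.337, 0.942, -0.001], [0.002, -0.0, -1.0]]
wrist_force: [0.6, -0.3, -1.2]
gripper_width: 0.187
gripper_force: 30.0
```

servo_tool(slide=[[0,0,0],[0,0,0],[0,0.001,0],[0,0.002,0],[0,0.003,0]], spin=[0,0,0,0,0], grip=[1,1,1,1,1])

```text
time_s: 19.13
tcp_pos: [0.5112, 0.1342, 0.0745]
ee_rot: [[-0.942, -0.337, 0.001], [-0.337, 0.942, 0.0], [-0.001, 0.0, -1.0]]
wrist_force: [0.4, -0.7, 0.3]
gripper_width: 0.187
gripper_force: 30.0
```

servo_tool(slide=[[0,0.0015,0],[0,0.003,0],[0,0.0045,0],[0,0.006,0],[0,0.0075,0]], spin=[0,0,0,0,0], grip=[1,1,1,1,1])

```text
time_s: 19.55
tcp_pos: [0.5085, 0.1412, 0.0741]
ee_rot: [[-0.942, -0.337, -0.0], [-0.337, 0.942, -0.0], [0.0, -0.0, -1.0]]
wrist_force: [0.5, -0.5, 0.0]
gripper_width: 0.185
gripper_force: 30.0
```

servo_tool(slide=[[0,0.0015,0],[0,0.003,0],[0,0.0045,0],[0,0.006,0],[0,0.0075,0]], spin=[0,0,0,0,0], grip=[1,1,1,1,1])

```text
time_s: 19.97
tcp_pos: [0.5059, 0.1482, 0.074]
ee_rot: [[-0.942, -0.337, -0.0], [-0.337, 0.942, -0.0], [0.0, -0.0, -1.0]]
wrist_force: [0.4, 0.2, -0.7]
gripper_width: 0.185
gripper_force: 30.0
```

```bash
python3 -c "
from h import *
st(4); plate('wrist'); plate('scene')"
```

```text
t 20.12 F [ 0.21 -0.27 -0.84] jigF [ 0.11 -0.33] z 0.074 corner [-21.26 -98.73]
wrist 3509 green centre [-27.39974028 -56.03118982] [46.6 74.3] 19.7
scene 150 green centre [-25.64220002 -57.93934396] [52.1 43.8] 18.8
```

servo_tool(slide=[[0,0.0015,0],[0,0.003,0],[0,0.0045,0],[0,0.006,0],[0,0.0075,0]], spin=[0,0,0,0,0], grip=[1,1,1,1,1])

```text
time_s: 20.68
tcp_pos: [0.5034, 0.1553, 0.0741]
ee_rot: [[-0.942, -0.337, -0.0], [-0.337, 0.942, -0.0], [0.0, 0.0, -1.0]]
wrist_force: [0.1, -1.1, -1.1]
gripper_width: 0.186
gripper_force: 30.0
```

servo_tool(slide=[[0,0.0007,0],[0,0.0014,0],[0,0.0021,0],[0,0.0028,0],[0,0.003,0]], spin=[0,0,0,0,0], grip=[1,1,1,1,1])

```text
time_s: 21.1
tcp_pos: [0.5024, 0.1581, 0.0741]
ee_rot: [[-0.942, -0.337, 0.0], [-0.337, 0.942, 0.0], [-0.0, 0.0, -1.0]]
wrist_force: [0.9, 0.7, -0.8]
gripper_width: 0.182
gripper_force: 30.0
```

```bash
python3 -c "
from h import *
st(4); plate('wrist'); plate('scene')"
```

```text
t 21.25 F [ 0.21  0.05 -0.7 ] jigF [ 0.22 -0.02] z 0.0741 corner [-21.21 -88.38]
wrist 3500 green centre [-27.28663658 -45.97498738] [46.6 73.6] 19.7
scene 149 green centre [-25.35219406 -47.09656311] [50.8 44.2] 20.8
```

servo_tool(slide=[[0,0.0007,0],[0,0.0014,0],[0,0.0021,0],[0,0.0028,0],[0,0.003,0]], spin=[0,0,0,0,0], grip=[1,1,1,1,1])

```text
time_s: 21.82
tcp_pos: [0.5014, 0.161, 0.0741]
ee_rot: [[-0.942, -0.337, 0.0], [-0.337, 0.942, 0.0], [-0.0, -0.0, -1.0]]
wrist_force: [0.2, -0.2, -0.8]
gripper_width: 0.181
gripper_force: 30.0
```

servo_tool(slide=[[0,0.0003,0],[0,0.0006,0],[0,0.0009,0],[0,0.0012,0],[0,0.0012,0]], spin=[0,0,0,0,0], grip=[1,1,1,1,1])

```text
time_s: 22.23
tcp_pos: [0.5011, 0.162, 0.0741]
ee_rot: [[-0.942, -0.337, 0.0], [-0.337, 0.942, 0.0], [-0.0, 0.0, -1.0]]
wrist_force: [-0.1, -0.7, -0.6]
gripper_width: 0.179
gripper_force: 30.0
```

```bash
python3 -c "
from h import *
st(4); plate('wrist')"
```

```text
t 22.38 F [-0.31 -0.06 -0.59] jigF [-0.31  0.05] z 0.0741 corner [-21.22 -84.19]
wrist 3504 green centre [-27.24891797 -41.73723121] [46.6 73.6] 19.7
```

servo_tool(slide=[[0,0.0003,0],[0,0.0006,0],[0,0.0009,0],[0,0.0012,0],[0,0.0012,0]], spin=[0,0,0,0,0], grip=[1,1,1,1,1])

```text
time_s: 22.9
tcp_pos: [0.5006, 0.1632, 0.0741]
ee_rot: [[-0.942, -0.337, -0.0], [-0.337, 0.942, 0.0], [-0.0, 0.0, -1.0]]
wrist_force: [0.6, -0.2, -0.7]
gripper_width: 0.18
gripper_force: 30.0
```

```bash
python3 -c "
from h import *
st(4); plate('wrist')"
```

```text
t 23.05 F [ 0.31  0.17 -0.81] jigF [0.34 0.05] z 0.074 corner [-21.23 -82.98]
wrist 3509 green centre [-27.34674665 -40.53289341] [46.6 73.6] 19.7
```

servo_tool(slide=[[0,0.0003,0],[0,0.0006,0],[0,0.0009,0],[0,0.001,0],[0,0.001,0]], spin=[0,0,0,0,0], grip=[1,1,1,1,1])

```text
time_s: 23.57
tcp_pos: [0.5003, 0.1641, 0.074]
ee_rot: [[-0.942, -0.337, -0.0], [-0.337, 0.942, -0.0], [0.0, -0.0, -1.0]]
wrist_force: [0.4, -0.3, -0.8]
gripper_width: 0.177
gripper_force: 30.0
```

```bash
python3 -c "
from h import *
st(4)"
```

```text
t 23.72 F [ 0.09 -0.12 -0.7 ] jigF [ 0.04 -0.15] z 0.074 corner [-21.22 -82.01]
```

servo_tool(slide=[[0,0.0002,0],[0,0.0004,0],[0,0.0006,0],[0,0.0008,0],[0,0.0008,0]], spin=[0,0,0,0,0], grip=[1,1,1,1,1])

```text
time_s: 24.18
tcp_pos: [0.5001, 0.1648, 0.0741]
ee_rot: [[-0.942, -0.336, 0.0], [-0.336, 0.942, 0.0], [-0.0, 0.0, -1.0]]
wrist_force: [-1.1, 0.4, -0.0]
gripper_width: 0.186
gripper_force: 30.0
```

```bash
python3 -c "
from h import *
st(4);plate('wrist')"
```

```text
t 24.33 F [-0.2   0.36 -0.21] jigF [-0.07  0.41] z 0.0741 corner [-21.22 -81.21]
wrist 3512 green centre [-27.32035405 -38.0978773 ] [46.6 75. ] 19.7
```

servo_tool(slide=[[0,0.0002,0],[0,0.0004,0],[0,0.0006,0],[0,0.0006,0],[0,0.0006,0]], spin=[0,0,0,0,0], grip=[1,1,1,1,1])

```text
time_s: 24.85
tcp_pos: [0.4999, 0.1651, 0.0741]
ee_rot: [[-0.942, -0.337, 0.0], [-0.337, 0.942, -0.0], [0.0, -0.0, -1.0]]
wrist_force: [1.8, -2.0, -0.2]
gripper_width: 0.182
gripper_force: 30.0
```

```bash
python3 -c "
from h import *
st(4)"
```

```text
t 25.0 F [ 1.64 -2.25 -0.3 ] jigF [ 0.78 -2.68] z 0.0741 corner [-21.24 -80.86]
```

servo_tool(slide=[[0,0.0001,0],[0,0.0002,0],[0,0.0003,0],[0,0.0004,0],[0,0.0004,0]], spin=[0,0,0,0,0], grip=[1,1,1,1,1])

```text
time_s: 25.47
tcp_pos: [0.4998, 0.1653, 0.074]
ee_rot: [[-0.942, -0.337, -0.0], [-0.337, 0.942, -0.001], [0.0, -0.001, -1.0]]
wrist_force: [2.5, -4.5, -0.9]
gripper_width: 0.178
gripper_force: 30.0
```

```bash
python3 -c "
from h import *
st(5); plate('wrist')"
```

```text
t 25.67 F [ 2.12 -4.44 -1.  ] jigF [ 0.49 -4.9 ] z 0.0741 corner [-21.29 -80.61]
wrist 3495 green centre [-27.44831591 -38.15809159] [46.6 75. ] 19.7
```

servo_tool(slide=[[0,0,0],[0,0,0],[0,0,0],[0,0,0],[0,0,0]], spin=[0,0,0,0,0], grip=[1,1,1,1,1])

```text
time_s: 26.18
tcp_pos: [0.4998, 0.1653, 0.0741]
ee_rot: [[-0.942, -0.337, -0.0], [-0.337, 0.942, -0.001], [0.0, -0.001, -1.0]]
wrist_force: [1.6, -4.0, -0.6]
gripper_width: 0.182
gripper_force: 30.0
```

servo_tool(slide=[[0,-0.001,0],[0,-0.003,0],[0,-0.006,0],[0,-0.01,0],[0,-0.01,0]], spin=[0,0,0,0,0], grip=[1,1,1,1,1])

```text
time_s: 26.6
tcp_pos: [0.5031, 0.156, 0.074]
ee_rot: [[-0.942, -0.336, -0.0], [-0.336, 0.942, 0.0], [-0.0, 0.0, -1.0]]
wrist_force: [0.4, -0.6, -0.6]
gripper_width: 0.182
gripper_force: 30.0
```

servo_tool(slide=[[0,0,-0.03],[0,0,-0.07],[0,0,-0.11],[0,0,-0.15],[0,0,-0.17]], spin=[0,0,0,0,0], grip=[1,1,1,1,1])

```text
time_s: 27.02
tcp_pos: [0.5048, 0.157, 0.2497]
ee_rot: [[-0.941, -0.337, 0.008], [-0.337, 0.941, 0.004], [-0.009, 0.001, -1.0]]
wrist_force: [0.7, 1.1, -0.8]
gripper_width: 0.182
gripper_force: 30.0
```

```bash
python3 - <<'E'
from h import *
st(4); print(np.round(sense()['ee_rot'],3).tolist()); plate('wrist'); plate('scene')
c=cap('wrist','w7'); np.save('w7.npy',c,allow_pickle=True)
u,v=map(int,proj(c,[*(C+J@[-.025,-.04]),.018])); print(u,v)
u=min(max(u,60),452); v=min(max(v,50),334)
cv2.imwrite('pics/w7c.png',cv2.resize(c['pixels'][v-50:v+50,u-60:u+60],None,fx=6,fy=6,interpolation=cv2.INTER_CUBIC))
E
```

```text
t 27.17 F [ 0.19  0.37 -0.42] jigF [0.31 0.28] z 0.2493 corner [-19.24 -90.  ]
[[-0.942, -0.336, -0.0], [-0.336, 0.942, 0.001], [-0.0, 0.001, -1.0]]
wrist 1551 green centre [-25.72480577 -48.13153195] [49.7 54.7] 19.7
scene 156 green centre [-25.52130247 -34.28167324] [52.4 56.5] 18.6
292 168
```

View pics/w7c.png

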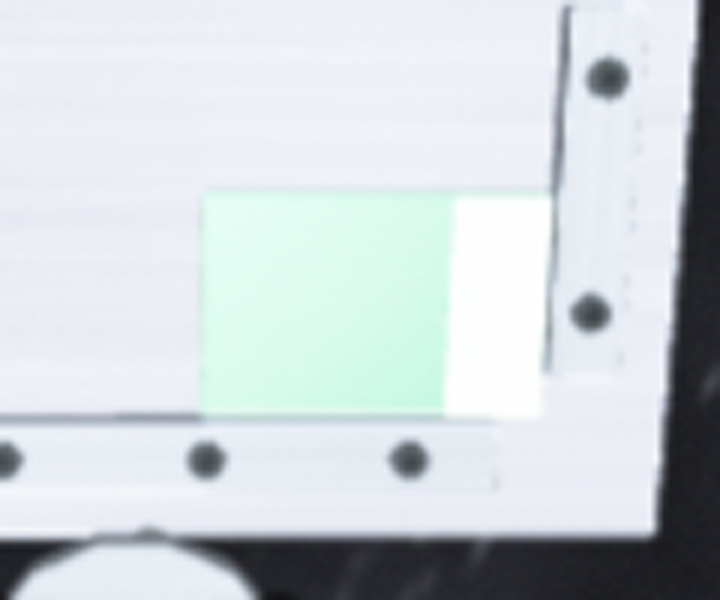

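The plate sits in the corner: its lower edge is on the fence line (row 416) and its right edge is on the stop line (column 550). Now I'll carry the stick back to the stand.

servo_tool(slide=[[0.025,-0.03,0],[0.05,-0.06,0],[0.076,-0.092,0],[0.1,-0.122,0],[0.125,-0.152,0]], spin=[0,0,0,0,0], grip=[1,1,1,1,1])

```text
time_s: 27.78
tcp_pos: [0.435, -0.0304, 0.2427]
ee_rot: [[-0.941, -0.337, -0.003], [-0.337, 0.941, -0.001], [0.003, 0.0, -1.0]]
wrist_force: [1.2, 0.9, -0.1]
gripper_width: 0.183
gripper_force: 30.0
```

servo_tool(slide=[[0.007,-0.008,0],[0.013,-0.016,0],[0.013,-0.016,0.02],[0.013,-0.016,0.04],[0.013,-0.016,0.06]], spin=[-7,-14,-21,-28,-35], grip=[1,1,1,1,1])

```text
time_s: 28.2
tcp_pos: [0.4289, -0.0488, 0.1824]
ee_rot: [[-0.574, -0.819, -0.001], [-0.819, 0.574, -0.0], [0.001, 0.001, -1.0]]
wrist_force: [0.4, 0.2, -0.7]
gripper_width: 0.182
gripper_force: 30.0
```

servo_tool(slide=[[0,0,0.02],[0,0,0.035],[0,0,0.045],[0,0,0.05],[0,0,0.05]], spin=[-5,-10.3,-10.3,-10.3,-10.3], grip=[1,1,1,1,1])

```text
time_s: 28.62
tcp_pos: [0.4284, -0.0486, 0.1322]
ee_rot: [[-0.424, -0.906, -0.005], [-0.906, 0.424, -0.001], [0.003, 0.004, -1.0]]
wrist_force: [-0.9, -0.6, -0.6]
gripper_width: 0.179
gripper_force: 30.0
```

```bash
cat >> h.py <<'E'
def back():
    st(4); s=sense(); R=np.array(s['ee_rot']); print(np.round(s['tcp_pos'],4),np.round(R,3).tolist())
    print('tool delta to grasp pose', (R.T@(np.array([.4314,-.0474,.0635])-s['tcp_pos'])).round(4), 'spin',np.degrees(np.arctan2(R[1,0],R[0,0]))%360-244.97)
E
python3 -c "
from h import *
back()
c=cap('wrist'); X,ok=cloud(c); X=X[ok]
P=X[(abs(X[:,0]-.432)<.045)&(abs(X[:,1]+.046)<.045)&(X[:,2]>.026)&(X[:,2]<.034)]; print(rect(P))"
```

```text
t 28.77 F [ 0.12  0.06 -0.81] jigF [0.13 0.02] z 0.1334 corner [-159.97 -257.91]
[ 0.4302 -0.0482  0.1346] [[-0.423, -0.906, 0.001], [-0.906, 0.423, 0.0], [-0.001, -0.001, -1.0]]
tool delta to grasp pose [-0.0012 -0.0007  0.0711] spin -0.0025809997860051226
(array([432.3, -47.2]), array([60.3, 60.1]), 76.2)
```

servo_tool(slide=[[-0.001,-0.0006,0.01],[-0.001,-0.0006,0.02],[-0.001,-0.0006,0.028],[-0.001,-0.0006,0.032],[-0.001,-0.0006,0.032]], spin=[0,0,0,0,0], grip=[1,1,1,1,1])

```text
time_s: 29.28
tcp_pos: [0.4302, -0.0478, 0.1015]
ee_rot: [[-0.423, -0.906, -0.002], [-0.906, 0.423, -0.0], [0.001, 0.001, -1.0]]
wrist_force: [-0.2, -0.2, -1.0]
gripper_width: 0.177
gripper_force: 30.0
```

```bash
python3 -c "
from h import *
back()"
```

```text
t 29.43 F [ 0.09  0.46 -0.77] jigF [0.24 0.4 ] z 0.1021 corner [-158.47 -257.65]
[ 0.431  -0.0476  0.1025] [[-0.423, -0.906, 0.001], [-0.906, 0.423, 0.0], [-0.001, -0.001, -1.0]]
tool delta to grasp pose [-0.0003 -0.0002  0.039 ] spin 0.0008416769558152737
```

servo_tool(slide=[[-0.0003,-0.0002,0.007],[-0.0003,-0.0002,0.014],[-0.0003,-0.0002,0.021],[-0.0003,-0.0002,0.028],[-0.0003,-0.0002,0.032]], spin=[0,0,0,0,0], grip=[1,1,1,1,1])

```text
time_s: 29.9
tcp_pos: [0.4303, -0.0476, 0.0688]
ee_rot: [[-0.423, -0.906, -0.002], [-0.906, 0.423, -0.0], [0.001, 0.002, -1.0]]
wrist_force: [0.2, -0.1, -1.9]
gripper_width: 0.181
gripper_force: 30.0
```

servo_tool(slide=[[0,0,0.002],[0,0,0.004],[0,0,0.006],[0,0,0.0065],[0,0,0.0065]], spin=[0,0,0,0,0], grip=[1,1,1,1,1])

```text
time_s: 30.32
tcp_pos: [0.4311, -0.0475, 0.0636]
ee_rot: [[-0.423, -0.906, 0.0], [-0.906, 0.423, 0.0], [-0.0, -0.0, -1.0]]
wrist_force: [0.3, -0.7, -0.6]
gripper_width: 0.181
gripper_force: 30.0
```

```bash
python3 -c "
from h import *
back()"
```

```text
t 30.47 F [ 0.28 -0.67 -0.51] jigF [ 0.03 -0.72] z 0.0637 corner [-158.01 -257.56]
[ 0.431  -0.0475  0.0637] [[-0.423, -0.906, 0.0], [-0.906, 0.423, 0.0], [-0.0, -0.0, -1.0]]
tool delta to grasp pose [-0.0002 -0.0003  0.0002] spin -0.009530124415789487
```

Back at the grasp pose, so I'll open and rise.

servo_tool(slide=[[0,0,0],[0,0,0],[0,0,0],[0,0,0],[0,0,0]], spin=[0,0,0,0,0], grip=[0.7,0.5,0.3,0.2,0.2])

```text
time_s: 30.93
tcp_pos: [0.431, -0.0475, 0.0636]
ee_rot: [[-0.423, -0.906, 0.0], [-0.906, 0.423, 0.0], [-0.0, -0.0, -1.0]]
wrist_force: [0.2, -0.5, 0.5]
gripper_width: 0.483
gripper_force: 0.0
```

servo_tool(slide=[[0,0,0],[0,0,0],[0,0,0],[0,0,0],[0,0,0]], spin=[0,0,0,0,0], grip=[0.2,0.2,0.2,0.2,0.2])

```text
time_s: 31.35
tcp_pos: [0.4309, -0.0475, 0.0635]
ee_rot: [[-0.423, -0.906, -0.0], [-0.906, 0.423, -0.0], [0.0, 0.0, -1.0]]
wrist_force: [0.1, 0.1, 0.2]
gripper_width: 0.778
gripper_force: 0.0
```

servo_tool(slide=[[0,0,-0.01],[0,0,-0.03],[0,0,-0.06],[0,0,-0.09],[0,0,-0.12]], spin=[0,0,0,0,0], grip=[0.2,0.2,0.2,0.2,0.2])

```text
time_s: 31.77
tcp_pos: [0.4305, -0.0476, 0.1848]
ee_rot: [[-0.423, -0.906, -0.001], [-0.906, 0.423, -0.0], [0.0, 0.001, -1.0]]
wrist_force: [0.4, 0.5, 0.5]
gripper_width: 0.801
gripper_force: 0.0
```

```bash
python3 - <<'E'
from h import *
st(4)
c=cap('wrist'); X,ok=cloud(c); X=X[ok]
near=X[(abs(X[:,0]-.432)<.045)&(abs(X[:,1]+.046)<.045)]
for lo,hi in [(.026,.0325),(.098,.125)]:
    P=near[(near[:,2]>lo)&(near[:,2]<hi)&((np.hypot(near[:,0]-.432,near[:,1]+.047)<.022)|(hi<.04))]
    if len(P)>4: print(lo,len(P),rect(P),np.round(np.median(P,0),4))
plate('scene')
for t in ['dish','vial_red','vial_white','dropper','tips','timer1']: print(t,[np.round(d['point'],3).tolist() for d in tip_of(t,'scene')[:2]])
E
```

```text
t 31.92 F [ 0.69 -0.13  1.21] jigF [ 0.61 -0.35] z 0.1874 corner [-156.33 -257.98]
0.026 2020 (array([432.3, -47.1]), array([60.3, 60.2]), 76.0) [ 0.4271 -0.0556  0.0307]
0.098 435 (array([430.9, -47.5]), array([15.6, 15.8]), 64.2) [ 0.4301 -0.0494  0.11  ]
scene 158 green centre [-25.90518808 -34.46231609] [52.  56.4] 18.1
dish [[0.436, -0.283, 0.002]]
vial_red [[0.464, 0.461, 0.003], [0.398, 0.04, -0.001]]
vial_white [[0.601, 0.025, -0.001]]
dropper [[0.418, -0.37, -0.002]]
tips [[0.628, 0.467, 0.002]]
timer1 [[0.464, 0.462, 0.004]]
```

The stick is seated (top at 0.110 m as before, about 1.5 mm off the hole's centre), the plate is in the corner and the bystanders haven't moved. Handing in.

```bash
python3 -c "
from station import finish_job; print(finish_job())"
```

```text
the job is handed in; nothing more can be done
None
```

I handed the job in at about 32 s. The plate was pressed home against the fence and then the stop at about 5 N each and sits in the corner. The stick hangs released in its stand, and the bystanders are where they started. `finish_job()` returned no verdict.

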